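Put the bench supply on standby, lock it and unload the test rack

ROBOT

A 7-joint arm with a two-finger parallel gripper is mounted at the origin on the work surface. World frame = base frame: x ahead of the robot, y to its left, z up, the work surface at z = 0. Lengths are in m, angles in rad, forces in N, time in s.
With the tool pointing down it reaches from about 0.425 to 0.875 m from the base axis. Payload 4.7 kg.
Tool frame: the origin (TCP) lies between the finger pads; the fingertips stand 19 mm ahead of it and the grasp point (between the pads) is the TCP (ctrl.tip_extent is the distance from the TCP to the fingertips, in m); z points along the fingers, y is the line along which they close (so a half turn about z gives the same grasp; the last joint's range is limited). The gripper opens to 87 mm and grips with 3 to 60 N. Pads are 19 mm wide; open, the fingers measure 117 mm over their backs; the gripper's body (75 mm by 190 mm) begins 51 mm behind the grasp point.
Start: joints at [1.324, 0.321, -0.07, 1.45, 0.023, 1.371, -0.057], TCP at [0.168, -0.628, 0.242] pointing down, gripper open.
Joint ranges: [-2.86, 2.86], [-0.3, 2.09], [-1.38, 1.24], [0.06, 2.45], [-1.56, 4.7], [0.09, 2.05], [-2.69, 2.69]. Speed limits (rad/s): [2.57, 2.57, 3.14, 3.14, 3.14, 3.14, 3.14].

INTERFACE

Orientations are given as a rotation vector (axis times angle).
In Python, from bench import ctrl gives the robot as it stands.
- The arm moves only by the shell command python3 -m crank 'ROWS' [OPENING] [FORCE]. ROWS is JSON, a list of rows, each an object of numbers: "tx", "ty", "tz": the shift along the tool's x, y, z in mm; "turn": the turn about the tool's z in units of 5 degrees (1.0 is 5 degrees). In form: [{"tx": .., "ty": .., "tz": .., "turn": ..}, ...]. A call has 1 to 5 rows; each row is the pose to reach, as a shift and turn from the pose commanded when the call began, along the tool's axes at that moment; what a row does not reach only later rows make up. A row lasts 1/8 s, in which the tool goes at most 62.5 mm and 10.7 degrees, less where a joint would pass 70% of its speed; a pose out of reach is approached as far as the arm can. A call with a gripper value outside its range is refused whole. OPENING is the finger opening in mm, from 0 to 87, set as the call begins (- or left out, the last holds). The fingers move at their own pace and stop on an object; FORCE is the grip in N (left out, the last holds). Time passes only in rows, so rows that repeat a pose let the fingers close. It gives the time, the measured TCP pose, the force, the opening and the grip force at its end, in the units of the state.
- ctrl.get_state(): the state, without advancing time (a new reading comes with each control period).
- ctrl.get_image(name): name is "side" or "top" or "wrist"; returns (picture, depth): 384x512x3 uint8, red, green, blue; 384x512 float32, m along the optical axis (not along the pixel's ray), 0 where there is no reading.
- ctrl.camera_model(name): a dict with "intrinsics" (3x3 intrinsics, pixels), "origin" and "orientation" of the camera in the world. Camera axes: x right, y down, z forward; pixel columns grow to the right and rows downward; lengths in m; the calibration is good to about 2 mm. A picture is of the moment at which its call begins: read the wrist's pose just before it. camera_model takes no time and is no camera call; for the wrist camera it gives the pose at the moment of the call.
- ctrl.close_job(): hands the job in; it is judged then, once.
Trained networks look in the newest picture that a camera, given by its name, has taken for a name from the list of things; names that differ only in an ending like _2 or _b are one class to them, and where a whole thing is asked for, a point or a joint stands for the part that bears it (a point fixed in the world has none). Each returns a list of dicts, best first, with "confidence" (0 to 1); they miss things now and then, are a little off and sometimes report something else, mostly with a low value. They report only what shows in the picture. A call takes as long as a camera call. They do not tell look-alikes from the thing itself.
- ctrl.recognise(camera, query): "xyz" ([x, y, z] in m, in world coordinates, good to about 4 mm: the middle of the surface that is visible of it).
- ctrl.mark_of(camera, query): "xyz" ([x, y, z] in m, in world coordinates, good to about 4 mm: a listed point, or the origin of a listed thing).
The state is a dict: "time": time; "joint_positions": joint angles; "qd": joint speeds; "joint_torque": joint torques, N m; "position": TCP position; "tool_rot": TCP orientation; "ft_force": force on the tool from outside, world axes, zero at the start; "torque": the same for the moment, N m; "grip_width": opening from 0.0 (shut) to 1.0 (fully open); "grip_force": force on a finger pad.
Only numpy, scipy, OpenCV 4.12 (cv2) and the standard library are available. Lean on these libraries where they do the work, as an engineer would, in place of code of your own. Each camera call takes 0.05 s, during which the arm holds its last target. There are 200 camera calls.

TASK

Slide the clear lock off the supply's regulator knob, turn the knob until its pointer stands at the black standby mark on the ring, and slide the lock fully home over it again. Only then pull every circuit board up out of the test rack by its top edge and stand each one upright in a slot of the white carrier, fully down, one to a slot, in any order. Do not knock over the mug or the solder spool.

Things in the scene. Friction and masses are not known exactly. Their poses are not given: they have to be found in the camera images.
- supply: Bench power supply, fixed: a blue box 130 (its x) x 220 (its y) x 60 mm high with a grey control panel on top. Origin: centre of its underside, z up. The regulator knob's axis stands at x 0, y -62 mm; the lock slides along the supply's y above the panel.
- knob (a joint): Angle of the regulator knob, rad, 0 to 4.7, growing clockwise seen from above; at 0 its pointer looks along the supply's -x, at 1.57 along its +y. It turns against about 0.04 N m of friction and stays where it is left.
- index (a joint): Angle of the index ring that bears the standby mark, on the scale of knob (equal when the knob is at the mark). The robot cannot move it. It differs from start to start: 0.6 to 1.4, always anticlockwise of the knob's starting angle by 1.0 to 2.6 rad.
- knob_grip (a point): Point on the knob's vertical axis, 90 mm above the bench. The black knob: a disc 48 mm across, top 68 mm above the bench, with a bar grip 48 mm long, 14 mm thick, 68 to 100 mm above the bench. The point's x lies along the bar, away from the pointer, a white line on one half of the bar and down its end.
- pointer (a point): Tip of the knob's pointer, taken 30 mm from the knob's axis, 68 mm above the bench.
- mark (a point): The standby mark: a black T-shaped mark on the aluminium index ring (72 mm across, flat on the panel) round the knob; point taken 30 mm from the knob's axis, 68 mm above the bench.
- lock (a joint): Travel of the sliding lock, m: 0 fully shut, centred over the knob; 0.100 fully open, slid along the supply's +y clear of the knob. Friction about 2 N; it stays where it is left.
- lock_tab (a point): Point in the lock's steel tab, 132 mm above the bench. The lock is a clear plastic hood 88 (supply x) x 76 (y) mm, top 110 mm above the bench, open towards the supply's -y. The tab stands on it, 30 mm to +y of the hood's centre: 44 mm along the supply's x, 12 mm thick along its y, 110 to 146 mm above the bench. While shut, the hood keeps fingers off the knob.
- rack: Test rack, fixed: aluminium tray 130 (x) x 216 (y) mm with black toothed guides 70 mm high along its +x and -x sides that make four slots 8 mm wide, 114 mm long along x, at y -81, -27, +27, +81 mm. Slot floor 8 mm above the bench. Origin: centre of the underside, z up.
- carrier: Board carrier, loose, 0.9 kg: white plastic, 134 (x) x 216 (y) mm, toothed guides and side walls 50 mm high, four slots 12 mm wide and 118 mm long along x, at the same y -81, -27, +27, +81 mm. Slot floor 8 mm above its underside. Empty at the start. Origin: centre of the underside, z up.
- slot1 (a point): Carrier slot 1: middle of the slot's floor, 8 mm above the carrier's underside, carrier y -81 mm; x axis along the slot.
- slot2 (a point): Carrier slot 2: middle of the slot's floor, 8 mm above the carrier's underside, carrier y -27 mm; x axis along the slot.
- slot3 (a point): Carrier slot 3: middle of the slot's floor, 8 mm above the carrier's underside, carrier y 27 mm; x axis along the slot.
- slot4 (a point): Carrier slot 4: middle of the slot's floor, 8 mm above the carrier's underside, carrier y 81 mm; x axis along the slot.
- board1: Plug-in circuit board: green, 110 mm long (its x), 4 mm thick (its y), 100 mm high in all, about 0.12 kg. White grip strip on the top edge: 70 mm long, 10 mm thick, 82 to 100 mm above the lower edge. Origin: middle of the lower edge, z up. Starts upright in the rack slot at rack y -81 mm, its x along the slot, lower edge 8 mm above the bench, or is absent.
- board2: Plug-in circuit board: green, 110 mm long (its x), 4 mm thick (its y), 100 mm high in all, about 0.12 kg. White grip strip on the top edge: 70 mm long, 10 mm thick, 82 to 100 mm above the lower edge. Origin: middle of the lower edge, z up. Starts upright in the rack slot at rack y -27 mm, its x along the slot, lower edge 8 mm above the bench, or is absent.
- board3: Plug-in circuit board: green, 110 mm long (its x), 4 mm thick (its y), 100 mm high in all, about 0.12 kg. White grip strip on the top edge: 70 mm long, 10 mm thick, 82 to 100 mm above the lower edge. Origin: middle of the lower edge, z up. Starts upright in the rack slot at rack y 27 mm, its x along the slot, lower edge 8 mm above the bench, or is absent.
- board4: Plug-in circuit board: green, 110 mm long (its x), 4 mm thick (its y), 100 mm high in all, about 0.12 kg. White grip strip on the top edge: 70 mm long, 10 mm thick, 82 to 100 mm above the lower edge. Origin: middle of the lower edge, z up. Starts upright in the rack slot at rack y 81 mm, its x along the slot, lower edge 8 mm above the bench, or is absent.
- mug: White mug, 72 mm across, 85 mm high, a bystander. Origin: centre of its underside, z up.
- solder: Spool of solder standing on its flange, 70 mm across, 48 mm high, a bystander. Origin: centre of its underside, z up.
Not all that is in view belongs to the job. Leave any pink look-alike of the board1 alone.

How it is judged:
By the outcome, as a careful person would: the job done as asked, in the order asked, and still so for the second after the job is handed in, with the robot touching nothing.
Of board1, board2, board3, board4 only 3 to 4 are there at a start; the rules pass over those that are not, and their reading is None.
At some moment in a run one of carrier may be knocked a few centimetres aside while the robot is not near it.
It also fails if it takes over 210 s, if anything falls off the work surface, if the arm or the gripper's body presses on something with over 40 N, if the wrist force passes 120 N, or if a joint passes its speed limit or range.

## Working session

There is one attempt and no reset: what is moved stays moved. The work goes in short steps, Python scripts to look and compute and a shell command to move; the robot and the scene stay as the last step left them, time stands still between calls to the robot, and variables do not carry over. Pictures are saved under pics/ and viewed, at most 14 in all, crops included, and the job is handed in when it is done.

```bash
ls; mkdir -p pics
cat > h.py <<'E'
from bench import ctrl
import numpy as np, cv2
from scipy.spatial.transform import Rotation as R
def snap(c,fn=None):
    m=ctrl.camera_model(c); im,d=ctrl.get_image(c)
    if fn: cv2.imwrite('pics/'+fn,im[:,:,::-1])
    return m,im,d
def Rm(o):
    o=np.array(o); return o if o.shape==(3,3) else R.from_rotvec(o).as_matrix()
def cloud(m,d):
    K=np.array(m['intrinsics']); v,u=np.indices(d.shape)
    p=np.stack([(u-K[0,2])/K[0,0]*d,(v-K[1,2])/K[1,1]*d,d],-1)
    return p@Rm(m['orientation']).T+np.array(m['origin'])
def proj(m,p):
    q=Rm(m['orientation']).T@(np.array(p)-m['origin']); K=np.array(m['intrinsics'])
    return (K@(q/q[2]))[:2]
def st():
    s=ctrl.get_state(); return s
def togo(p,yaw=None):
    """shift in tool axes (mm) from current pose to world p; turn units so tool y axis lies along world yaw (mod pi)"""
    s=st(); T=R.from_rotvec(s['tool_rot']).as_matrix()
    out=(T.T@(np.array(p)-s['position']))*1000
    print('t',round(s['time'],2),'shift',out.round(1),'tcp',np.round(s['position'],4))
    if yaw is not None:
        y=T[:,1]; cur=np.arctan2(y[1],y[0]); d=(yaw-cur+np.pi/2)%np.pi-np.pi/2
        print('turn units (tool z down)',round(-np.degrees(d)/5,2),'j7',round(s['joint_positions'][6],2))
E
cat > a.py <<'E'
from h import *
s=st(); print(s['time'],s['position'],s['tool_rot'])
print(R.from_rotvec(s['tool_rot']).as_matrix().round(3))
for c in('top','side'):
    m,im,d=snap(c,c+'0.png'); print(c,np.round(m['origin'],3),m['orientation'])
    for q in ['supply','knob_grip','pointer','mark','lock_tab','rack','carrier','slot1','slot4','board1','mug','solder']:
        for r in ctrl.mark_of(c,q)[:5]: print(c,q,np.round(r['xyz'],3),round(r['confidence'],2))
E
python3 a.py
```

```text
pics
0.0 [ 0.16743035 -0.6275232   0.24046593] [-3.11304107e+00 -4.08326602e-01  5.14235688e-04]
[[ 0.966  0.258 -0.001]
 [ 0.258 -0.966  0.002]
 [-0.    -0.002 -1.   ]]
top [ 0.358 -0.006  1.316] [-2.14009282  2.1303751  -0.15218961]
top supply [0.583 0.014 0.003] 0.71
top knob_grip [ 0.518  0.295 -0.001] 0.2
top lock_tab [ 0.581 -0.016  0.129] 0.89
top rack [ 0.525 -0.295  0.003] 0.7
top carrier [ 0.519  0.296 -0.003] 0.95
top slot1 [0.533 0.379 0.01 ] 0.97
top slot1 [0.506 0.22  0.006] 0.96
top slot1 [0.524 0.323 0.007] 0.91
top slot1 [0.513 0.267 0.005] 0.6
top slot4 [0.533 0.379 0.01 ] 0.97
top slot4 [0.506 0.22  0.006] 0.96
top slot4 [0.524 0.323 0.007] 0.91
top slot4 [0.513 0.267 0.005] 0.6
top board1 [ 0.522 -0.315  0.01 ] 0.77
top board1 [ 0.538 -0.212  0.008] 0.76
top board1 [ 0.351 -0.38  -0.006] 0.76
top board1 [ 0.515 -0.371  0.014] 0.66
top mug [ 0.696 -0.377  0.002] 0.66
top mug [ 0.524 -0.316  0.008] 0.58
top mug [0.509 0.215 0.007] 0.45
top solder [0.748 0.219 0.002] 0.82
side [ 0.337 -0.754  0.724] [-2.21845301  0.31746033 -0.144769  ]
side knob_grip [ 0.577 -0.05  
[... 191 characters left out ...]
.02   0.131] 0.43
side lock_tab [ 0.578 -0.017  0.132] 0.81
side carrier [0.524 0.293 0.001] 0.65
side slot1 [0.525 0.32  0.005] 0.95
side slot1 [0.508 0.217 0.007] 0.87
side slot1 [ 0.578 -0.05   0.09 ] 0.73
side slot1 [0.531 0.376 0.004] 0.66
side slot1 [0.513 0.27  0.006] 0.62
side slot4 [0.525 0.32  0.005] 0.95
side slot4 [0.508 0.217 0.007] 0.87
side slot4 [ 0.578 -0.05   0.09 ] 0.73
side slot4 [0.531 0.376 0.004] 0.66
side slot4 [0.513 0.27  0.006] 0.62
side board1 [ 0.522 -0.32   0.01 ] 0.98
side board1 [ 0.537 -0.21   0.008] 0.96
side board1 [ 0.508 -0.366  0.015] 0.93
side board1 [ 0.359 -0.382  0.001] 0.69
side mug [ 0.697 -0.381  0.001] 0.81
side solder [ 0.742  0.222 -0.001] 0.76
```

View pics/top0.png

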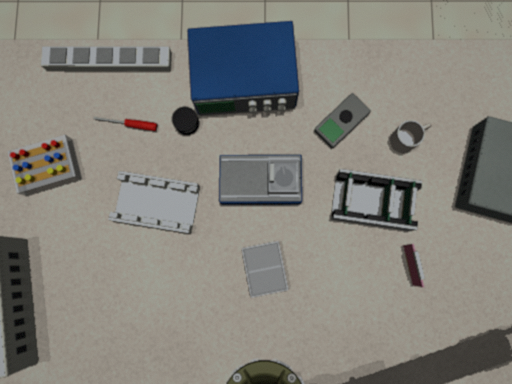

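View pics/side0.png

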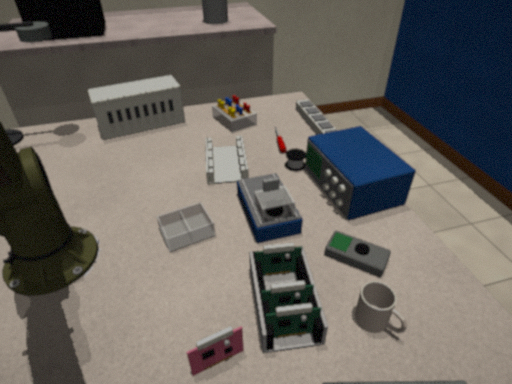

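The top view shows the supply at (260,178), with its hood at (285,178). The rack is at (376,200) with three boards and the carrier at (155,202). The pink look-alike is at (412,265). The supply's y axis lies roughly along world y. I'll move over the supply and look from there.

```bash
python3 -m crank '[{"tx":55,"ty":-48,"tz":-30},{"tx":110,"ty":-96,"tz":-60},{"tx":165,"ty":-144,"tz":-60},{"tx":220,"ty":-192,"tz":-60},{"tx":275,"ty":-240,"tz":-60}]'; python3 -m crank '[{"tx":55,"ty":-48},{"tx":110,"ty":-96},{"tx":165,"ty":-144},{"tx":210,"ty":-200,"turn":1.5},{"tx":230,"ty":-230,"turn":3}]' 40
cat > b.py <<'E'
from h import *
togo([0.58,-0.016,0.3],np.pi/2)
m,im,d=snap('wrist','w0.png'); print(m['origin'],m['orientation'])
for q in ['supply','knob_grip','pointer','mark','lock_tab']:
    for r in ctrl.mark_of('wrist',q)[:2]: print(q,np.round(r['xyz'],3),round(r['confidence'],2))
for c in('top','wrist'):
    m,im,d=snap(c); P=cloud(m,d)
    hsv=cv2.cvtColor(im,cv2.COLOR_RGB2HSV)
    reg=(d>0)&(abs(P[...,0]-.58)<.13)&(abs(P[...,1]-.012)<.16)&(P[...,2]>.045)&(P[...,2]<.075)
    pts=P[reg][:,:2]; r=cv2.minAreaRect((pts*1000).astype(np.float32)); print(c,len(pts),r)
E
python3 b.py
```

```text
t 1.3 shift [ 556.3 -485.   -58.5] tcp [ 0.1676 -0.628   0.2416]
turn units (tool z down) 2.99 j7 -0.06
[ 0.23815472 -0.60899417  0.38429674] [ 2.31761585 -1.78078052 -0.23604637]
top 2951 ((580.06103515625, 14.586189270019531), (129.37380981445312, 218.8946533203125), 0.41861438751220703)
wrist 0 ((0.0, 0.0), (0.0, 0.0), 0.0)$[0]: bad value
$[0]: bad value
```

```bash
python3 -m crank '[{"tx":55,"ty":-48,"tz":-30,"turn":0},{"tx":110,"ty":-96,"tz":-60,"turn":0},{"tx":165,"ty":-144,"tz":-60,"turn":0},{"tx":220,"ty":-192,"tz":-60,"turn":0},{"tx":275,"ty":-240,"tz":-60,"turn":0}]' && python3 -m crank '[{"tx":55,"ty":-48,"tz":0,"turn":0},{"tx":110,"ty":-96,"tz":0,"turn":0},{"tx":165,"ty":-144,"tz":0,"turn":0},{"tx":210,"ty":-200,"tz":0,"turn":1.5},{"tx":230,"ty":-230,"tz":0,"turn":3}]' 40
python3 b.py
```

```text
time: 2.33
position: [0.3376, -0.3753, 0.3011]
tool_rot: [3.113, 0.408, 0.001]
ft_force: [0.8, -0.2, 0.3]
grip_width: 1.003
grip_force: 0.0
time: 2.95
position: [0.4948, -0.1064, 0.3007]
tool_rot: [3.141, -0.009, 0.001]
ft_force: [1.4, -0.9, -0.4]
grip_width: 0.525
grip_force: 0.0
t 2.95 shift [ 84.7 -90.9   0.7] tcp [ 0.4948 -0.1064  0.3007]
turn units (tool z down) -0.06 j7 -1.42
[ 0.5676521  -0.10609783  0.44346754] [ 2.07487604 -2.08728028 -0.27527893]
supply [0.582 0.015 0.003] 0.68
pointer [0.506 0.213 0.009] 0.32
mark [ 0.699 -0.377 -0.004] 0.57
lock_tab [ 0.58  -0.02   0.134] 0.87
top 2570 ((579.9993896484375, 14.2933349609375), (129.2659149169922, 218.49632263183594), 0.748264729976654)
wrist 12058 ((583.3184204101562, 12.324302673339844), (130.3306121826172, 219.60903930664062), 0.40586334466934204)
```

```bash
python3 -m crank '[{"tx":43,"ty":-44,"tz":0,"turn":0},{"tx":86,"ty":-88,"tz":10,"turn":0},{"tx":86,"ty":-88,"tz":60,"turn":0},{"tx":86,"ty":-88,"tz":80,"turn":0},{"tx":86,"ty":-88,"tz":80,"turn":0}]' 40
cat > c.py <<'E'
from h import *
m,im,d=snap('wrist','w1.png')
for q in ['knob_grip','pointer','mark','lock_tab']:
    for r in ctrl.mark_of('wrist',q)[:2]: print(q,np.round(r['xyz'],4),round(r['confidence'],2))
P=cloud(m,d); k=(d>0)&(P[...,2]>.125)&(P[...,2]<.15)&(abs(P[...,0]-.58)<.05)&(abs(P[...,1]+.018)<.04)
print(cv2.minAreaRect((P[k][:,:2]*1000).astype(np.float32)))
togo([0.5805,-0.018,0.134],np.pi/2+.01)
E
python3 c.py
```

```text
time: 3.98
position: [0.5789, -0.0224, 0.2191]
tool_rot: [3.141, -0.006, -0.005]
ft_force: [0.6, -0.4, 0.7]
grip_width: 0.462
grip_force: 0.0
lock_tab [ 0.5827 -0.0189  0.1344] 0.61
((583.6573486328125, -16.191246032714844), (44.05305480957031, 11.961503028869629), 0.7559059858322144)
t 4.22 shift [-0.7 -3.  88.4] tcp [ 0.5809 -0.0209  0.2224]
turn units (tool z down) -0.14 j7 -1.71
```

View pics/w1.png

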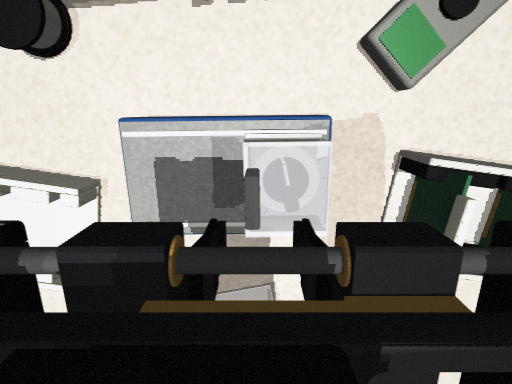

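The wrist view shows the tab at (252,198), with the knob visible through the hood at (285,178). The tab is centred near y = -0.017 and is 44 x 12 mm, as specified. I'll grasp it and slide it open.

```bash
python3 -m crank '[{"tx":1,"ty":-4,"tz":30,"turn":0},{"tx":1,"ty":-4,"tz":60,"turn":0},{"tx":1,"ty":-4,"tz":80,"turn":0},{"tx":1,"ty":-4,"tz":87,"turn":0},{"tx":1,"ty":-4,"tz":87,"turn":0}]' 40 && python3 -m crank '[{"tx":0,"ty":0,"tz":0,"turn":0},{"tx":0,"ty":0,"tz":0,"turn":0},{"tx":0,"ty":0,"tz":0,"turn":0},{"tx":0,"ty":0,"tz":0,"turn":0}]' 0 20 && python3 -m crank '[{"tx":0,"ty":-20,"tz":0,"turn":0},{"tx":0,"ty":-45,"tz":0,"turn":0},{"tx":0,"ty":-70,"tz":0,"turn":0},{"tx":-1,"ty":-90,"tz":0,"turn":0},{"tx":-1,"ty":-99,"tz":0,"turn":0}]'
```

```text
time: 4.85
position: [0.5814, -0.0164, 0.1338]
tool_rot: [3.142, -0.002, 0.001]
ft_force: [0.2, 0.4, 1.0]
grip_width: 0.463
grip_force: 0.0
time: 5.35
position: [0.5813, -0.0164, 0.1337]
tool_rot: [3.141, -0.001, 0.001]
ft_force: [0.6, -0.4, 1.4]
grip_width: 0.137
grip_force: 20.0
time: 5.98
position: [0.5806, 0.0807, 0.1336]
tool_rot: [3.136, 0.0, 0.001]
ft_force: [-0.9, -15.0, 5.4]
grip_width: 0.135
grip_force: 20.0
```

```bash
python3 -m crank '[{"tx":0,"ty":0,"tz":0,"turn":0},{"tx":0,"ty":0,"tz":0,"turn":0},{"tx":0,"ty":0,"tz":-40,"turn":0},{"tx":-20,"ty":40,"tz":-80,"turn":0},{"tx":-50,"ty":80,"tz":-90,"turn":0}]' 40 && python3 -m crank '[{"tx":-10,"ty":45,"tz":0,"turn":0},{"tx":-10,"ty":45,"tz":0,"turn":0},{"tx":-10,"ty":45,"tz":0,"turn":0}]'
cat > k.py <<'E'
from h import *
import sys
m,im,d=snap('wrist',sys.argv[1])
for q in ['knob_grip','pointer','mark','lock_tab']:
    for r in ctrl.mark_of('wrist',q)[:2]: print(q,np.round(r['xyz'],4),round(r['confidence'],2))
P=cloud(m,d); k=(d>0)&(P[...,2]>.09)&(P[...,2]<.108)&(abs(P[...,0]-.582)<.04)&(abs(P[...,1]+.0485)<.04)
(c,sz,a)=cv2.minAreaRect((P[k][:,:2]*1000).astype(np.float32)); print('bar',k.sum(),c,sz,a)
r=(d>0)&(abs(P[...,2]-.062)<.03)&(abs(P[...,0]-.582)<.06)&(abs(P[...,1]+.0485)<.06)
u,v=proj(m,[.582,-.0485,.068]); print(u,v)
x,y=int(u),int(v); crop=im[max(y-60,0):y+60,max(x-70,0):x+70]; cv2.imwrite('pics/c_'+sys.argv[1],cv2.resize(crop,None,fx=4,fy=4,interpolation=cv2.INTER_CUBIC)[:,:,::-1])
togo([.582,-.0485,.09],np.pi/2)
E
python3 k.py w2.png
```

```text
time: 6.6
position: [0.5313, 0.0034, 0.2259]
tool_rot: [-3.14, -0.002, -0.007]
ft_force: [0.1, -0.4, -0.0]
grip_width: 0.453
grip_force: 0.0
time: 6.98
position: [0.5201, -0.0412, 0.2233]
tool_rot: [-3.14, 0.001, -0.0]
ft_force: [-0.2, 1.2, -0.1]
grip_width: 0.458
grip_force: 0.0
knob_grip [ 0.5806 -0.052   0.0874] 0.58
pointer [ 0.6088 -0.0475  0.0657] 0.68
mark [ 0.5666 -0.0204  0.0647] 0.9
lock_tab [0.5825 0.0792 0.1348] 0.82
bar 840 (583.8316040039062, -49.305931091308594) (48.71287155151367, 13.9531888961792) 11.642431259155273
267.26045866321454 124.23021822424943
t 7.22 shift [ 61.7   7.8 133.2] tcp [ 0.5203 -0.0409  0.2232]
turn units (tool z down) 0.01 j7 -1.59
```

View pics/c_w2.png

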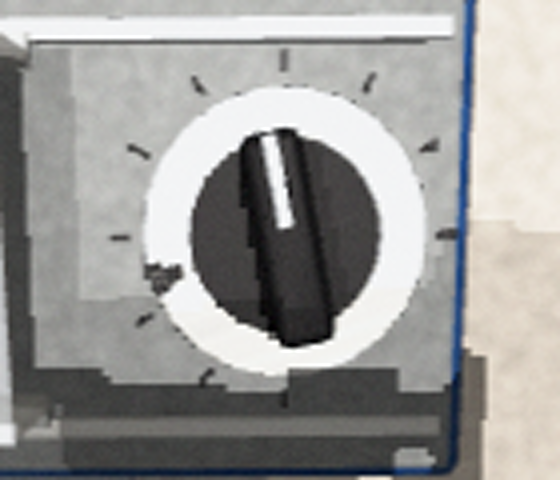

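The crop shows the pointer up and slightly left at (270,140) and the mark at lower left (163,275), about 100° anticlockwise. I'll measure both more precisely.

```bash
cat > mk.py <<'E'
from h import *
from scipy.optimize import least_squares
m,im,d=snap('wrist'); K=np.array(m['intrinsics'])
# intersect rays with ring plane
P=cloud(m,d); c0=np.array([.583,-.049])
near=(d>0)&(np.hypot(P[...,0]-c0[0],P[...,1]-c0[1])<.05)
zr=P[...,2][near&(np.hypot(P[...,0]-c0[0],P[...,1]-c0[1])>.027)&(np.hypot(P[...,0]-c0[0],P[...,1]-c0[1])<.034)]; z0=np.median(zr); print('ring z',z0)
v,u=np.indices(d.shape); ray=np.stack([(u-K[0,2])/K[0,0],(v-K[1,2])/K[1,1],np.ones_like(d)],-1)@Rm(m['orientation']).T
Q=(np.array(m['origin'])+ray*((z0-m['origin'][2])/ray[...,2])[...,None])[...,:2]
g=im.min(2).astype(int)
r=np.hypot(*(Q-c0).transpose(2,0,1))
w=(g>215)&(r<.04)
cnt,_=cv2.findContours(w.astype(np.uint8),cv2.RETR_EXTERNAL,cv2.CHAIN_APPROX_NONE); cnt=max(cnt,key=cv2.contourArea)[:,0]
pts=Q[cnt[:,1],cnt[:,0]]; f=least_squares(lambda p:np.hypot(pts[:,0]-p[0],pts[:,1]-p[1])-p[2],[*c0,.036],loss='soft_l1',f_scale=.001).x; print('ring',f)
for c in (f[:2],c0):
    D=Q-c; r=np.hypot(D[...,0],D[...,1]); th=np.degrees(np.arctan2(D[...,1],D[...,0]))
    k=(r>.0275)&(r<.0345)&(g<140); 
    h,e=np.histogram(th[k],np.arange(-180,181,4)); print([(int(a),int(n)) for a,n in zip(e,h) if n])
    kk=k&(th>90)&(th<135); print('mark th',th[kk].mean(),np.median(th[kk]),kk.sum())
k=(d>0)&(P[...,2]>.094)&(P[...,2]<.108)&near
print('bar',cv2.minAreaRect((P[k][:,:2]*1000).astype(np.float32)))
X=P[k][:,:2]; X=X-X.mean(0); w_,V=np.linalg.eigh(X.T@X); print('pca',np.degrees(np.arctan2(V[1,1],V[0,1])))
E
python3 mk.py
```

```text
ring z 0.2896914799164048
ring [ 0.57374887 -0.04536026  0.04344462]
[(-168, 90), (-164, 153), (-160, 153), (-156, 154), (-152, 157), (-148, 157), (-144, 159), (-140, 160), (-136, 165), (-132, 169), (-128, 169), (-124, 172), (-120, 176), (-116, 178), (-112, 155), (-108, 83), (-104, 190), (-100, 191), (-96, 200), (-92, 185), (-88, 184), (-84, 174), (-80, 158), (-76, 135), (-72, 110), (-68, 66), (-64, 25), (-60, 93), (-56, 101), (-52, 15), (-20, 29), (-16, 59), (-12, 38), (-8, 37), (-4, 38), (0, 36), (4, 45), (8, 41), (12, 39), (16, 43), (20, 12), (24, 10), (28, 11), (32, 45), (36, 108), (40, 97), (44, 54), (48, 4), (80, 14), (84, 166), (88, 44), (92, 39), (96, 46), (100, 24), (104, 18), (108, 139), (112, 140), (116, 114), (120, 84), (124, 163), (128, 166), (132, 157), (136, 166), (140, 160), (144, 156), (148, 65), (152, 29), (156, 10), (172, 1)]
mark th 118.7434367977553 119.820447264357 1080
[(-180, 168), (-176, 162), (-172, 165), (-168, 162), (-164, 170), (-160, 150), (-156, 148), (-152, 169), (-148, 171), (-144, 174), (-140, 176), (-136, 176), (-132, 132), (-128, 106), (-124, 143), (-120, 190), (-116, 200), (-112, 198), (-108, 207), (-104, 205), (-100, 211), (-96, 216), (-92, 221), (-88, 231), (-84, 232), (-80, 223), (-76, 216), (-72, 227), (-68, 185), (-64, 38), (-40, 11), (-36, 11), (28, 4), (32, 36), (36, 37), (40, 45), (44, 54), (48, 40), (52, 82), (56, 52), (60, 13), (100, 154), (104, 189), (108, 195), (112, 194), (116, 115), (120, 83), (124, 97), (128, 142), (132, 178), (136, 178), (140, 173), (144, 170), (148, 168), (152, 167), (156, 164), (160, 166), (164, 164), (168, 166), (172, 163), (176, 162)]
mark th 116.32179104373951 114.28193844869321 1300
bar ((583.8572998046875, -49.27923583984375), (48.205039978027344, 13.937155723571777), 11.7728271484375)
pca -168.4171334758149
```

```bash
sed -i 's/near=(d>0)/near=(d>0)\&(P[...,2]<.108)/' mk.py; sed -i 's/^print(.bar/#&/' mk.py; python3 mk.py
```

```text
ring z 0.061555216990457406
ring [ 0.58387696 -0.04938262  0.03501899]
[(-180, 3), (-176, 2), (-172, 3), (-168, 2), (-164, 2), (-160, 3), (-156, 1), (100, 1), (104, 10), (108, 14), (112, 5), (176, 1)]
mark th 109.11190879431457 109.12348005608976 30
[(-176, 3), (-172, 5), (-168, 1), (-164, 1), (-160, 1), (-156, 1), (100, 4), (104, 13), (108, 14), (112, 4)]
mark th 107.84364122335616 108.11649971641529 35
pca -168.5423036568609
```

```bash
python3 -m crank '[{"tx":31,"ty":4,"tz":0,"turn":-2.3},{"tx":63,"ty":8,"tz":40,"turn":-2.3},{"tx":63,"ty":8,"tz":90,"turn":-2.3},{"tx":63,"ty":8,"tz":120,"turn":-2.3},{"tx":63,"ty":8,"tz":130,"turn":-2.3}]' 40 && python3 -m crank '[{"tx":0,"ty":0,"tz":0,"turn":0},{"tx":0,"ty":0,"tz":0,"turn":0}]' && python3 -c "
from h import *
togo([.5832,-.049,.093],np.radians(101.6))"
```

```text
time: 7.95
position: [0.5817, -0.0499, 0.0911]
tool_rot: [-3.124, -0.314, 0.006]
ft_force: [0.1, -0.1, 0.2]
grip_width: 0.462
grip_force: 0.0
time: 8.2
position: [0.5843, -0.0503, 0.0951]
tool_rot: [3.125, 0.313, 0.004]
ft_force: [-0.4, -1.2, 0.2]
grip_width: 0.458
grip_force: 0.0
t 8.2 shift [-0.8 -1.5  2.1] tcp [ 0.5843 -0.0503  0.0951]
turn units (tool z down) -0.03 j7 -1.53
```

```bash
python3 -m crank '[{"tx":-1,"ty":-1.5,"tz":2,"turn":0},{"tx":-1,"ty":-1.5,"tz":2,"turn":0},{"tx":-1,"ty":-1.5,"tz":2,"turn":0},{"tx":-1,"ty":-1.5,"tz":2,"turn":0}]' 0 25 && python3 -m crank '[{"tx":0,"ty":0,"tz":0,"turn":-1.5},{"tx":0,"ty":0,"tz":0,"turn":-3},{"tx":0,"ty":0,"tz":0,"turn":-4.5},{"tx":0,"ty":0,"tz":0,"turn":-6},{"tx":0,"ty":0,"tz":0,"turn":-7.5}]' && python3 -m crank '[{"tx":0,"ty":0,"tz":0,"turn":-1.5},{"tx":0,"ty":0,"tz":0,"turn":-3},{"tx":0,"ty":0,"tz":0,"turn":-4.5},{"tx":0,"ty":0,"tz":0,"turn":-6},{"tx":0,"ty":0,"tz":0,"turn":-7.5}]' && python3 -m crank '[{"tx":0,"ty":0,"tz":0,"turn":-1.5},{"tx":0,"ty":0,"tz":0,"turn":-3},{"tx":0,"ty":0,"tz":0,"turn":-4.5},{"tx":0,"ty":0,"tz":0,"turn":-4.5}]'
```

```text
time: 8.7
position: [0.582, -0.0496, 0.0917]
tool_rot: [3.125, 0.313, 0.001]
ft_force: [-0.4, -0.9, 0.7]
grip_width: 0.157
grip_force: 25.0
time: 9.32
position: [0.5819, -0.0495, 0.0917]
tool_rot: [2.857, 1.306, -0.0]
ft_force: [-0.2, -0.4, 2.0]
grip_width: 0.157
grip_force: 25.0
time: 9.95
position: [0.5819, -0.0494, 0.0917]
tool_rot: [2.285, 2.155, -0.001]
ft_force: [-0.3, -0.6, 1.2]
grip_width: 0.163
grip_force: 25.0
time: 10.45
position: [0.5818, -0.0494, 0.0916]
tool_rot: [-1.828, -2.555, 0.001]
ft_force: [-1.6, -1.4, 4.6]
grip_width: 0.158
grip_force: 25.0
```

```bash
python3 -m crank '[{"tx":0,"ty":0,"tz":0,"turn":0},{"tx":0,"ty":0,"tz":0,"turn":0},{"tx":0,"ty":0,"tz":-50,"turn":0},{"tx":-20,"ty":0,"tz":-100,"turn":0},{"tx":-62,"ty":0,"tz":-130,"turn":0}]' 40 && python3 -m crank '[{"tx":0,"ty":0,"tz":0,"turn":0},{"tx":0,"ty":0,"tz":0,"turn":0}]' && python3 k.py w3.png; python3 mk.py
```

```text
time: 11.08
position: [0.603, -0.1053, 0.2246]
tool_rot: [1.819, 2.558, 0.003]
ft_force: [0.6, 0.6, 0.3]
grip_width: 0.452
grip_force: 0.0
time: 11.32
position: [0.6015, -0.107, 0.2207]
tool_rot: [-1.825, -2.555, -0.0]
ft_force: [-0.8, 0.6, 0.3]
grip_width: 0.462
grip_force: 0.0
knob_grip [ 0.5819 -0.0528  0.0923] 0.98
pointer [ 0.5688 -0.0237  0.0634] 0.95
mark [ 0.5707 -0.0185  0.0665] 0.75
bar 862 (583.440673828125, -48.321964263916016) (13.684224128723145, 47.87246322631836) 19.341684341430664
257.8925615367794 122.84437210525907
t 11.57 shift [ 61.1   0.7 130.7] tcp [ 0.6014 -0.1066  0.2207]
turn units (tool z down) -14.19 j7 0.2
ring z 0.061568867408699296
ring [ 0.59052365 -0.03294584  0.01777497]
[(-176, 2), (-172, 3), (-168, 8), (-164, 11), (-160, 13), (-156, 15), (-152, 16), (-148, 15), (-144, 17), (-140, 15), (-136, 15), (-132, 15), (-128, 15), (-124, 16), (-120, 15), (-116, 15), (-112, 16), (-108, 14), (-104, 14), (-100, 16), (-96, 14), (-92, 14), (-88, 15), (-84, 15), (-80, 16), (-76, 15), (-72, 14), (-68, 12), (-64, 9), (-60, 6), (-56, 3), (-36, 1), (-32, 3), (-28, 6), (-24, 11), (-20, 10), (-16, 7), (-12, 3), (-8, 2), (-4, 4), (0, 1), (8, 6), (12, 2), (56, 2), (104, 4), (140, 2), (144, 4), (160, 1)]
mark th 105.09661684258558 105.11262624615185 4
[(-92, 1), (-88, 1), (-84, 6), (-80, 8), (-76, 5), (-72, 5), (-68, 7), (-64, 6), (-60, 3), (-56, 2), (100, 6), (104, 14), (108, 15), (112, 5)]
mark th 107.78995948470106 107.84045365406642 40
pca 108.97335944337757
```

View pics/c_w3.png

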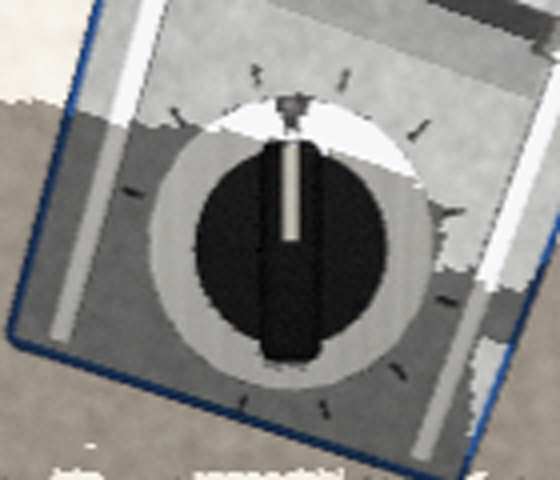

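The pointer at (290,190) stands exactly under the T mark at (290,110). Next I'll close the lock again.

```bash
python3 -m crank '[{"tx":40,"ty":10,"tz":0,"turn":-2},{"tx":90,"ty":20,"tz":0,"turn":-4},{"tx":140,"ty":32,"tz":0,"turn":-6},{"tx":184,"ty":42,"tz":0,"turn":-8},{"tx":184,"ty":42,"tz":0,"turn":-10}]' 40 && python3 -m crank '[{"tx":0,"ty":0,"tz":0,"turn":-2},{"tx":0,"ty":0,"tz":0,"turn":-4.2},{"tx":0,"ty":0,"tz":0,"turn":-4.2},{"tx":0,"ty":0,"tz":0,"turn":-4.2}]' && python3 -c "
from h import *
togo([.582,.081,.134],np.pi/2+.008)
m,im,d=snap('top');P=cloud(m,d)
for q in ['lock_tab']:
    print([ (np.round(r['xyz'],4),r['confidence']) for r in ctrl.mark_of('side',q)[:2]])"
```

```text
time: 12.25
position: [0.5803, 0.086, 0.222]
tool_rot: [0.551, 3.093, 0.002]
ft_force: [0.5, 0.4, -0.8]
grip_width: 0.459
grip_force: 0.0
time: 12.75
position: [0.5818, 0.0801, 0.2213]
tool_rot: [-0.006, -3.141, 0.0]
ft_force: [-0.6, 0.1, 0.3]
grip_width: 0.459
grip_force: 0.0
t 12.75 shift [-0.2  1.  87.3] tcp [0.5818 0.0801 0.2213]
turn units (tool z down) -0.14 j7 1.02
[(array([ 0.5782, -0.0168,  0.1317]), 0.81)]
```

```bash
python3 -m crank '[{"tx":0,"ty":1,"tz":30,"turn":0},{"tx":0,"ty":1,"tz":60,"turn":0},{"tx":0,"ty":1,"tz":80,"turn":0},{"tx":0,"ty":1,"tz":87,"turn":0},{"tx":0,"ty":1,"tz":87,"turn":0}]' 40 && python3 -m crank '[{"tx":0,"ty":0,"tz":0,"turn":0},{"tx":0,"ty":0,"tz":0,"turn":0},{"tx":0,"ty":0,"tz":0,"turn":0},{"tx":0,"ty":0,"tz":0,"turn":0}]' 0 20 && python3 -m crank '[{"tx":0,"ty":-20,"tz":0,"turn":0},{"tx":0,"ty":-45,"tz":0,"turn":0},{"tx":0,"ty":-70,"tz":0,"turn":0},{"tx":1,"ty":-90,"tz":0,"turn":0},{"tx":1,"ty":-98,"tz":0,"turn":0}]' && python3 -m crank '[{"tx":0,"ty":-3,"tz":0,"turn":0},{"tx":0,"ty":-3,"tz":0,"turn":0},{"tx":0,"ty":-3,"tz":0,"turn":0}]'
```

```text
time: 13.48
position: [0.5821, 0.0811, 0.1346]
tool_rot: [0.002, 3.142, 0.0]
ft_force: [0.4, 0.4, 0.7]
grip_width: 0.46
grip_force: 0.0
time: 13.98
position: [0.5821, 0.0804, 0.1347]
tool_rot: [0.002, 3.141, -0.002]
ft_force: [-0.4, -2.3, 1.6]
grip_width: 0.139
grip_force: 20.0
time: 14.6
position: [0.5827, -0.0177, 0.1347]
tool_rot: [0.003, 3.137, 0.002]
ft_force: [6.4, 2.0, -4.1]
grip_width: 0.133
grip_force: 20.0
time: 14.98
position: [0.5827, -0.0196, 0.1347]
tool_rot: [0.001, 3.137, 0.001]
ft_force: [6.0, 0.2, -3.1]
grip_width: 0.133
grip_force: 20.0
```

```bash
python3 -m crank '[{"tx":0,"ty":-2,"tz":0,"turn":0},{"tx":0,"ty":-4,"tz":0,"turn":0},{"tx":0,"ty":-4,"tz":0,"turn":0}]'
```

```text
time: 15.35
position: [0.5827, -0.0198, 0.1348]
tool_rot: [-0.003, 3.136, 0.01]
ft_force: [8.3, 7.5, -6.1]
grip_width: 0.137
grip_force: 20.0
```

```bash
python3 -m crank '[{"tx":0,"ty":2,"tz":0,"turn":0},{"tx":0,"ty":2,"tz":0,"turn":0},{"tx":0,"ty":2,"tz":-50,"turn":0},{"tx":0,"ty":-10,"tz":-110,"turn":0},{"tx":-10,"ty":-50,"tz":-170,"turn":0}]' 40 && python3 -m crank '[{"tx":0,"ty":-60,"tz":-20,"turn":0.9},{"tx":0,"ty":-120,"tz":-20,"turn":1.9},{"tx":0,"ty":-180,"tz":-20,"turn":1.9},{"tx":-10,"ty":-220,"tz":-20,"turn":1.9},{"tx":-10,"ty":-220,"tz":-20,"turn":1.9}]'
cat > r.py <<'E'
from h import *
m,im,d=snap('wrist','w4.png')
for q in ['rack','board1','lock_tab']:
    for r in ctrl.mark_of('wrist',q)[:5]: print(q,np.round(r['xyz'],4),round(r['confidence'],2))
def strips(m,d,box,zlo,zhi):
    P=cloud(m,d); k=(d>0)&(P[...,2]>zlo)&(P[...,2]<zhi)&(P[...,0]>box[0])&(P[...,0]<box[1])&(P[...,1]>box[2])&(P[...,1]<box[3])
    n,l,s,_=cv2.connectedComponentsWithStats(k.astype(np.uint8))
    for i in range(1,n):
        if s[i,4]>40:
            X=P[l==i]; c,sz,a=cv2.minAreaRect((X[:,:2]*1000).astype(np.float32)); print(s[i,4],np.round(c,1),np.round(sz,1),round(a,1),'z',np.median(X[:,2]).round(4))
strips(m,d,(.4,.65,-.45,-.15),.095,.13)
m,im,d=snap('top','t4.png'); print('top'); strips(m,d,(.4,.65,-.45,-.15),.095,.13); strips(m,d,(.5,.65,-.1,.05),.13,.16)
for q in ['carrier','slot1','lock_tab']:
    for r in ctrl.mark_of('top',q)[:5]: print(q,np.round(r['xyz'],4),round(r['confidence'],2))
togo([.525,-.295,.2],np.radians(81))
E
python3 r.py
```

```text
time: 15.98
position: [0.5889, -0.0665, 0.2986]
tool_rot: [-0.005, 3.141, -0.001]
ft_force: [1.3, -0.8, 0.8]
grip_width: 0.456
grip_force: 0.0
time: 16.6
position: [0.5981, -0.2939, 0.3144]
tool_rot: [-0.274, -3.128, -0.0]
ft_force: [-0.5, 1.1, -1.3]
grip_width: 0.452
grip_force: 0.0
rack [ 5.254e-01 -2.918e-01  1.000e-04] 0.93
board1 [ 0.5388 -0.2112  0.0078] 0.93
board1 [ 0.5144 -0.3666  0.0091] 0.74
board1 [ 0.5218 -0.3178  0.0094] 0.6
lock_tab [ 0.581  -0.0209  0.1307] 0.8
lock_tab [ 0.5265 -0.2889 -0.0007] 0.62
630 [ 539.6 -211.8] [10.3 69.4] 81.9 z 0.1071
577 [ 523.6 -318.1] [10.2 68.6] 82.0 z 0.1073
659 [ 516.3 -372. ] [10.5 68.9] 81.9 z 0.1071
top
134 [ 536.5 -209.5] [10.4 78.3] 82.1 z 0.1076
143 [ 525.4 -316.4] [10.9 79.9] 81.7 z 0.107
150 [ 509.4 -369.4] [11.3 77.9] 82.3 z 0.1071
89 [579.7 -16.3] [41.6  9.9] 0.2 z 0.1466
carrier [ 0.5212  0.2961 -0.0015] 0.57
slot1 [0.5139 0.2677 0.0097] 0.97
slot1 [0.5057 0.2147 0.0081] 0.74
slot1 [0.5259 0.3216 0.0115] 0.65
slot1 [0.5347 0.3771 0.0079] 0.6
lock_tab [ 0.5829 -0.0184  0.132 ] 0.62
t 17.0 shift [ 72.  -19.9 116.3] tcp [ 0.5993 -0.2871  0.3164]
turn units (tool z down) -0.09 j7 1.48
```

View pics/w4.png

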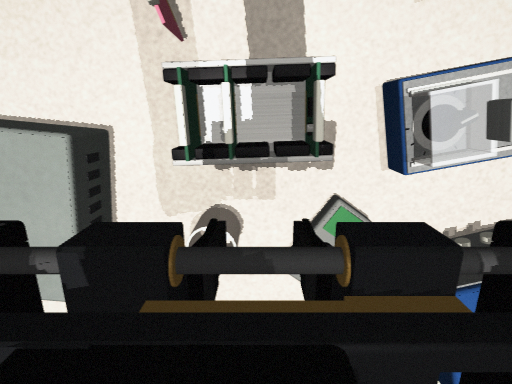

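The wrist view shows three boards in the rack (columns 182, 228 and 318, row 110), and the lock is shut over the knob at (440,125). Strip size and height (10 x 69 mm, z 0.107) match the spec. I'll take the board at y = -0.212 first.

```bash
python3 -m crank '[{"tx":35,"ty":33,"tz":50,"turn":-0.3},{"tx":70,"ty":66,"tz":100,"turn":-0.3},{"tx":70,"ty":66,"tz":150,"turn":-0.3},{"tx":70,"ty":66,"tz":170,"turn":-0.3},{"tx":70,"ty":66,"tz":170,"turn":-0.3}]' 34 && python3 -m crank '[{"tx":0,"ty":0,"tz":0,"turn":0},{"tx":0,"ty":0,"tz":0,"turn":0}]' && python3 -c "
from h import *
togo([.5396,-.2118,.098],np.radians(81.9))"
```

```text
time: 17.62
position: [0.5412, -0.2122, 0.1458]
tool_rot: [-0.221, -3.133, -0.001]
ft_force: [0.4, 0.1, -0.0]
grip_width: 0.39
grip_force: 0.0
time: 17.88
position: [0.5427, -0.2121, 0.1478]
tool_rot: [0.221, 3.131, -0.001]
ft_force: [-0.3, 0.9, -0.7]
grip_width: 0.394
grip_force: 0.0
t 17.88 shift [ 3.2 -0.1 49.8] tcp [ 0.5427 -0.2121  0.1478]
turn units (tool z down) 0.0 j7 1.37
```

```bash
python3 -m crank '[{"tx":3,"ty":0,"tz":25,"turn":0},{"tx":3,"ty":0,"tz":42,"turn":0},{"tx":3,"ty":0,"tz":50,"turn":0},{"tx":3,"ty":0,"tz":50,"turn":0}]' 34 && python3 -m crank '[{"tx":0,"ty":0,"tz":0,"turn":0},{"tx":0,"ty":0,"tz":0,"turn":0},{"tx":0,"ty":0,"tz":0,"turn":0},{"tx":0,"ty":0,"tz":0,"turn":0}]' 0 30 && python3 -m crank '[{"tx":0,"ty":0,"tz":-15,"turn":0},{"tx":0,"ty":0,"tz":-45,"turn":0},{"tx":0,"ty":0,"tz":-90,"turn":0},{"tx":0,"ty":0,"tz":-140,"turn":0},{"tx":0,"ty":0,"tz":-175,"turn":0}]'
```

```text
time: 18.38
position: [0.5381, -0.2112, 0.0957]
tool_rot: [-0.22, -3.133, -0.001]
ft_force: [-0.3, -0.2, -0.3]
grip_width: 0.39
grip_force: 0.0
time: 18.88
position: [0.5383, -0.2115, 0.0963]
tool_rot: [0.221, 3.133, -0.001]
ft_force: [-0.3, -0.2, 1.4]
grip_width: 0.109
grip_force: 30.0
time: 19.5
position: [0.5386, -0.2108, 0.274]
tool_rot: [0.22, 3.132, -0.001]
ft_force: [-0.4, -0.9, -1.7]
grip_width: 0.106
grip_force: 30.0
```

```bash
python3 -m crank '[{"tx":0,"ty":50,"tz":-10,"turn":0},{"tx":0,"ty":110,"tz":-20,"turn":0},{"tx":0,"ty":170,"tz":-30,"turn":0},{"tx":0,"ty":230,"tz":-42,"turn":0},{"tx":5,"ty":290,"tz":-42,"turn":0}]' && python3 -m crank '[{"tx":3,"ty":60,"tz":0,"turn":0},{"tx":7,"ty":120,"tz":0,"turn":0},{"tx":7,"ty":180,"tz":0,"turn":0},{"tx":7,"ty":222,"tz":0,"turn":0},{"tx":7,"ty":224,"tz":0,"turn":0}]' && python3 -m crank '[{"tx":0,"ty":0,"tz":0,"turn":0},{"tx":0,"ty":0,"tz":0,"turn":0}]'
cat > cr.py <<'E'
from h import *
import sys
def car(c,fn=None):
    m,im,d=snap(c,fn)
    P=cloud(m,d)
    k=(d>0)&(P[...,2]>.042)&(P[...,2]<.056)&(abs(P[...,0]-.52)<.14)&(abs(P[...,1]-.297)<.18)
    k=cv2.morphologyEx(k.astype(np.uint8),cv2.MORPH_OPEN,np.ones((2,2),np.uint8))>0
    cc,sz,a=cv2.minAreaRect((P[k][:,:2]*1000).astype(np.float32)); print(c,k.sum(),np.round(cc,1),np.round(sz,1),round(a,1))
    for q in ['carrier','slot1']:
        for r in ctrl.mark_of(c,q)[:5]: print(q,np.round(r['xyz'],4),round(r['confidence'],2))
    a=a if a>45 else a+90   # direction of carrier y
    a=np.radians(a); y=np.array([np.cos(a),np.sin(a)])
    return np.array(cc),y,a
a=sys.argv[1:]; T=car('top'); W=car('wrist',a[0])
for n,o in zip('ABCD',(-81,-27,27,81)): print(n,'top',(T[0]+T[1]*o).round(1),'wrist',(W[0]+W[1]*o).round(1))
togo([*(W[0]+W[1]*(-81 if len(a)<2 else float(a[1])))/1000,.27],W[2])
E
python3 cr.py w5.png 81
```

```text
time: 20.12
position: [0.5742, 0.0787, 0.3147]
tool_rot: [0.221, 3.131, 0.0]
ft_force: [0.5, -0.4, -1.6]
grip_width: 0.111
grip_force: 30.0
time: 20.75
position: [0.5957, 0.3046, 0.3133]
tool_rot: [-0.208, -3.133, -0.005]
ft_force: [0.0, -0.6, -1.3]
grip_width: 0.108
grip_force: 30.0
time: 21.0
position: [0.599, 0.2973, 0.3132]
tool_rot: [0.225, 3.133, -0.001]
ft_force: [-0.3, 0.9, -0.8]
grip_width: 0.111
grip_force: 30.0
top 294 [488.8 189.6] [445.5 154.1] 75.3
slot1 [0.5268 0.3223 0.0069] 0.67
wrist 5426 [564.5 262.8] [303.7 232. ] 83.4
carrier [0.5186 0.295  0.0007] 0.8
slot1 [0.53   0.3751 0.0083] 0.95
slot1 [0.5059 0.2156 0.0116] 0.66
slot1 [0.5264 0.3222 0.0031] 0.65
slot1 [0.515  0.2679 0.006 ] 0.56
A top [468.2 111.2] wrist [555.2 182.3]
B top [481.9 163.4] wrist [561.4 236. ]
C top [495.6 215.7] wrist [567.6 289.6]
D top [509.3 267.9] wrist [573.8 343.3]
t 21.3 shift [30.8 40.8 43. ] tcp [0.5985 0.2985 0.313 ]
turn units (tool z down) -0.31 j7 0.6
```

View pics/w5.png

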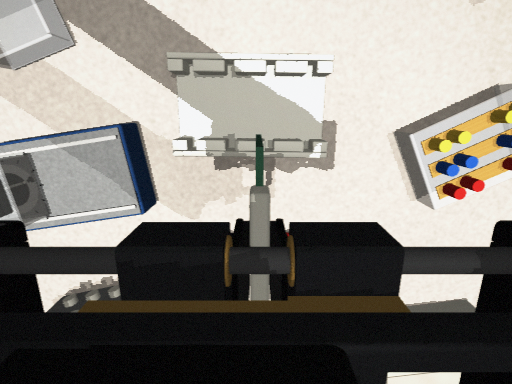

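The wrist view shows the empty carrier at (250,105) and the held board edge-on at (260,160). The mask picked up neighbouring objects, so I'll tighten its region.

```bash
sed -i "s/abs(P\[...,0\]-.52)<.14)&(abs(P\[...,1\]-.297)<.18)/abs(P[...,0]-.52)<.10)\&(abs(P[...,1]-.297)<.145)/" cr.py; python3 cr.py w6.png 81
```

```text
top 289 [488.7 189.4] [445.1 154.1] 75.3
carrier [ 0.5197 -0.3146  0.0091] 0.15
slot1 [0.5293 0.3769 0.0095] 0.7
slot1 [0.5268 0.3223 0.008 ] 0.66
wrist 4936 [522.7 297.2] [239.5 149.4] 81.3
carrier [0.5192 0.2931 0.0025] 0.61
slot1 [0.537  0.375  0.0085] 0.75
slot1 [0.5237 0.3222 0.003 ] 0.74
slot1 [0.5064 0.2156 0.0056] 0.63
slot1 [0.5162 0.2704 0.0053] 0.57
A top [468.2 111. ] wrist [510.4 217.2]
B top [481.9 163.3] wrist [518.6 270.5]
C top [495.6 215.5] wrist [526.8 323.9]
D top [509.3 267.7] wrist [534.9 377.3]
t 21.6 shift [73.5 68.3 42.9] tcp [0.5982 0.2994 0.3129]
turn units (tool z down) 0.14 j7 0.6
```

```bash
cat > cr.py <<'E'
from h import *
from scipy.optimize import minimize
import sys
# carrier pose: fit of the outline of points at wall-top height by 1..99 percentile box
def car(c,fn=None):
    m,im,d=snap(c,fn); P=cloud(m,d)
    smooth=(cv2.dilate(d,np.ones((3,3)))-cv2.erode(d,np.ones((3,3))))<.05
    k=(d>0)&(P[...,2]>.045)&(P[...,2]<.055)&(P[...,0]>.43)&(P[...,0]<.62)&(P[...,1]>.165)&(P[...,1]<.43)
    X=P[k][:,:2]*1000; best=None
    for a in np.radians(np.arange(72,92,.25)):
        y=np.array([np.cos(a),np.sin(a)]); x=np.array([y[1],-y[0]])
        lx=np.percentile(X@x,[.7,99.3]); ly=np.percentile(X@y,[.7,99.3]); s=np.ptp(lx)*np.ptp(ly)
        if best is None or s<best[0]: best=(s,a,lx,ly,x,y)
    s,a,lx,ly,x,y=best; cc=lx.mean()*x+ly.mean()*y
    print(c,k.sum(),'c',cc.round(1),'size',np.ptp(lx).round(1),np.ptp(ly).round(1),'y dir',np.degrees(a))
    g=[r['xyz'] for r in ctrl.mark_of(c,'slot1') if r['confidence']>.4]
    print(c,'nn slots',[list(np.round(np.array(p[:2])*1000,1)) for p in sorted(g,key=lambda p:p[1])])
    return cc,y,a
if __name__=='__main__':
    A=sys.argv[1:]; T=car('top'); W=car('wrist',A[0]); o=float(A[1])
    for n,q in zip('ABCD',(-81,-27,27,81)): print(n,'top',(T[0]+T[1]*q).round(1),'wrist',(W[0]+W[1]*q).round(1))
    togo([*(W[0]+W[1]*o)/1000,.2],W[2])
E
python3 cr.py w6.png 81
```

```text
top 274 c [509.7 298.1] size 110.8 231.0 y dir 91.75
top nn slots [[np.float64(530.5), np.float64(380.2)]]
wrist 4818 c [521.2 296.9] size 133.0 212.1 y dir 81.0
wrist nn slots [[np.float64(508.2), np.float64(215.1)], [np.float64(515.5), np.float64(265.8)], [np.float64(527.6), np.float64(320.0)], [np.float64(534.3), np.float64(374.2)]]
A top [512.2 217.1] wrist [508.5 216.9]
B top [510.5 271.1] wrist [517.  270.2]
C top [508.9 325.1] wrist [525.4 323.6]
D top [507.2 379.1] wrist [533.9 376.9]
t 21.8 shift [ 74.5  67.7 112.8] tcp [0.5982 0.2994 0.3128]
turn units (tool z down) 0.19 j7 0.6
```

```bash
python3 -m crank '[{"tx":38,"ty":34,"tz":30,"turn":0.2},{"tx":76,"ty":68,"tz":60,"turn":0.2},{"tx":76,"ty":68,"tz":105,"turn":0.2},{"tx":76,"ty":68,"tz":133,"turn":0.2},{"tx":76,"ty":68,"tz":133,"turn":0.2}]' && python3 -m crank '[{"tx":0,"ty":0,"tz":0,"turn":0},{"tx":0,"ty":0,"tz":0,"turn":0}]' && python3 -c "
from h import *
for i in range(2): togo([.5326,.3773,.097],np.radians(81)); snap('side','s6.png')
"
```

```text
time: 22.42
position: [0.5317, 0.3761, 0.1775]
tool_rot: [-0.247, -3.129, 0.005]
ft_force: [0.2, 1.1, -0.2]
grip_width: 0.113
grip_force: 30.0
time: 22.68
position: [0.5332, 0.3781, 0.1818]
tool_rot: [0.248, 3.13, 0.003]
ft_force: [-0.7, -0.9, -1.0]
grip_width: 0.108
grip_force: 30.0
t 22.68 shift [ 0.6 -1.  84.8] tcp [0.5332 0.3781 0.1818]
turn units (tool z down) -0.02 j7 0.38
t 22.73 shift [ 0.5 -0.8 84.5] tcp [0.5331 0.3779 0.1815]
turn units (tool z down) -0.01 j7 0.38
```

View pics/s6.png

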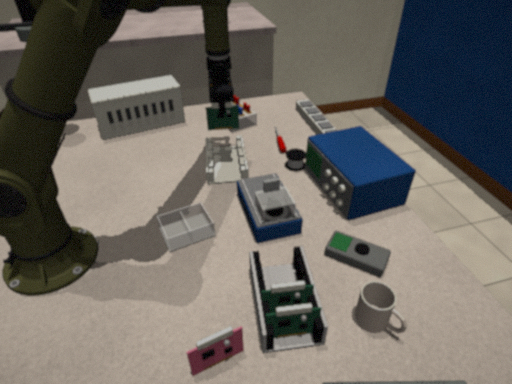

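The side view shows the board held upright over the far end of the carrier at (223,115), with two boards left in the rack. I'll lower it now.

```bash
python3 -m crank '[{"tx":0,"ty":-1,"tz":25,"turn":0},{"tx":0,"ty":-1,"tz":45,"turn":0},{"tx":0,"ty":-1,"tz":62,"turn":0},{"tx":0,"ty":-1,"tz":76,"turn":0},{"tx":0,"ty":-1,"tz":84,"turn":0}]' && python3 -m crank '[{"tx":0,"ty":0,"tz":0,"turn":0},{"tx":0,"ty":0,"tz":0,"turn":0}]'
```

```text
time: 23.4
position: [0.5322, 0.3768, 0.096]
tool_rot: [-0.248, -3.131, -0.001]
ft_force: [-4.9, -0.5, 27.6]
grip_width: 0.111
grip_force: 30.1
time: 23.65
position: [0.5325, 0.3768, 0.0962]
tool_rot: [0.248, 3.132, 0.001]
ft_force: [-0.6, 0.8, 1.0]
grip_width: 0.109
grip_force: 30.0
```

```bash
python3 -m crank '[{"tx":0,"ty":0,"tz":0,"turn":0},{"tx":0,"ty":0,"tz":0,"turn":0},{"tx":0,"ty":0,"tz":-40,"turn":0},{"tx":0,"ty":0,"tz":-100,"turn":0},{"tx":-35,"ty":-50,"tz":-160,"turn":0}]' 34 && python3 -m crank '[{"tx":-35,"ty":-40,"tz":-55,"turn":0},{"tx":-35,"ty":-40,"tz":-55,"turn":0},{"tx":-35,"ty":-40,"tz":-55,"turn":0}]'
cat > bs.py <<'E'
from cr import *
def strips(c,box,fn=None):
    m,im,d=snap(c,fn); P=cloud(m,d); k=(d>0)&(P[...,2]>.095)&(P[...,2]<.13)&(P[...,0]>box[0])&(P[...,0]<box[1])&(P[...,1]>box[2])&(P[...,1]<box[3])
    n,l,s,_=cv2.connectedComponentsWithStats(k.astype(np.uint8))
    for i in range(1,n):
        if s[i,4]>40:
            X=P[l==i]; cc,sz,a=cv2.minAreaRect((X[:,:2]*1000).astype(np.float32)); print('strip',np.round(cc,1),np.round(sz,1),round(a,1),'z',np.median(X[:,2]).round(4))
if __name__=='__main__':
    car('wrist'); strips('wrist',(.42,.65,.15,.45),sys.argv[1]); togo([.5236,-.3181,.316],np.radians(82))
E
python3 bs.py w7.png
```

```text
time: 24.28
position: [0.5493, 0.3405, 0.243]
tool_rot: [0.235, 3.132, 0.006]
ft_force: [1.3, -1.0, -0.2]
grip_width: 0.387
grip_force: 0.0
time: 24.65
position: [0.5806, 0.2909, 0.2949]
tool_rot: [0.251, 3.131, 0.001]
ft_force: [-0.4, 0.1, -0.1]
grip_width: 0.391
grip_force: 0.0
wrist 5193 c [521.1 296.9] size 133.4 212.0 y dir 80.75
wrist nn slots [[np.float64(507.2), np.float64(213.9)], [np.float64(517.1), np.float64(269.2)], [np.float64(526.1), np.float64(322.1)], [np.float64(536.3), np.float64(372.7)]]
strip [536.1 377. ] [10.5 73.4] 81.0 z 0.1071
t 24.8 shift [ -40.1 -611.8  -22.2] tcp [0.5785 0.2925 0.2932]
turn units (tool z down) -0.18 j7 0.58
```

Board 1 is seated: its strip top is at z 0.107, the same as in the rack. Next is the middle board.

```bash
python3 -m crank '[{"tx":-10,"ty":-60,"tz":0,"turn":-0.2},{"tx":-20,"ty":-120,"tz":0,"turn":-0.2},{"tx":-30,"ty":-180,"tz":0,"turn":-0.2},{"tx":-40,"ty":-240,"tz":0,"turn":-0.2},{"tx":-40,"ty":-300,"tz":0,"turn":-0.2}]' 34 && python3 -m crank '[{"tx":0,"ty":-60,"tz":0,"turn":0},{"tx":0,"ty":-120,"tz":0,"turn":0},{"tx":0,"ty":-180,"tz":20,"turn":0},{"tx":0,"ty":-240,"tz":40,"turn":0},{"tx":0,"ty":-300,"tz":60,"turn":0}]' && python3 -m crank '[{"tx":0,"ty":-12,"tz":85,"turn":0},{"tx":0,"ty":-12,"tz":85,"turn":0},{"tx":0,"ty":-12,"tz":85,"turn":0},{"tx":0,"ty":-12,"tz":85,"turn":0}]' && python3 -c "
from h import *
for i in range(2): togo([.5236,-.3181,.0965],np.radians(82)); snap('side')
"
```

```text
time: 25.42
position: [0.5716, -0.0121, 0.2933]
tool_rot: [-0.217, -3.132, -0.001]
ft_force: [1.1, 0.7, 0.3]
grip_width: 0.39
grip_force: 0.0
time: 26.05
position: [0.5302, -0.3063, 0.2338]
tool_rot: [-0.216, -3.133, -0.001]
ft_force: [1.3, -0.0, 0.1]
grip_width: 0.388
grip_force: 0.0
time: 26.55
position: [0.5309, -0.3165, 0.1527]
tool_rot: [0.216, 3.131, -0.001]
ft_force: [1.0, -1.0, 0.1]
grip_width: 0.388
grip_force: 0.0
t 26.55 shift [ 7.2 -2.6 56.2] tcp [ 0.5309 -0.3165  0.1527]
turn units (tool z down) 0.02 j7 1.55
t 26.6 shift [ 7.3 -2.1 56.4] tcp [ 0.5309 -0.3169  0.1529]
turn units (tool z down) 0.02 j7 1.55
```

```bash
python3 -m crank '[{"tx":7,"ty":-2,"tz":25,"turn":0},{"tx":7,"ty":-2,"tz":46,"turn":0},{"tx":7,"ty":-2,"tz":56,"turn":0},{"tx":7,"ty":-2,"tz":56,"turn":0}]' 34 && python3 -m crank '[{"tx":0,"ty":0,"tz":0,"turn":0},{"tx":0,"ty":0,"tz":0,"turn":0},{"tx":0,"ty":0,"tz":0,"turn":0},{"tx":0,"ty":0,"tz":0,"turn":0}]' 0 30 && python3 -m crank '[{"tx":0,"ty":0,"tz":-15,"turn":0},{"tx":0,"ty":0,"tz":-45,"turn":0},{"tx":0,"ty":0,"tz":-90,"turn":0},{"tx":0,"ty":0,"tz":-140,"turn":0},{"tx":0,"ty":0,"tz":-190,"turn":0}]'
```

```text
time: 27.15
position: [0.5218, -0.3188, 0.094]
tool_rot: [-0.22, -3.133, -0.001]
ft_force: [0.1, -0.4, 0.3]
grip_width: 0.391
grip_force: 0.0
time: 27.65
position: [0.522, -0.3192, 0.0948]
tool_rot: [0.221, 3.133, -0.001]
ft_force: [-0.5, -0.4, 1.5]
grip_width: 0.109
grip_force: 30.0
time: 28.28
position: [0.5216, -0.3188, 0.2869]
tool_rot: [0.22, 3.134, -0.001]
ft_force: [0.1, -1.1, -1.1]
grip_width: 0.108
grip_force: 30.0
```

```bash
python3 -m crank '[{"tx":2,"ty":60,"tz":-10,"turn":0},{"tx":4,"ty":120,"tz":-26,"turn":0},{"tx":6,"ty":180,"tz":-26,"turn":0},{"tx":8,"ty":240,"tz":-26,"turn":0},{"tx":11,"ty":300,"tz":-26,"turn":0}]' && python3 -m crank '[{"tx":0,"ty":60,"tz":0,"turn":0},{"tx":0,"ty":120,"tz":0,"turn":0},{"tx":0,"ty":180,"tz":0,"turn":0},{"tx":0,"ty":240,"tz":0,"turn":0},{"tx":0,"ty":300,"tz":0,"turn":0}]' && python3 -m crank '[{"tx":0,"ty":22,"tz":0,"turn":0},{"tx":0,"ty":22,"tz":0,"turn":0},{"tx":0,"ty":22,"tz":0,"turn":0}]' && python3 -c "
import sys
from bs import *
W=car('wrist'); strips('wrist',(.42,.65,.15,.45),'w8.png')
for q in (-81,-27,27,81): print((W[0]+W[1]*q).round(1))
t=(W[0]+W[1]*27+[-1.7,-.9])/1000
togo([*t,.18],W[2])"
```

```text
time: 28.9
position: [0.5528, -0.0185, 0.3114]
tool_rot: [0.221, 3.133, -0.002]
ft_force: [1.2, -0.8, -0.9]
grip_width: 0.109
grip_force: 30.0
time: 29.52
position: [0.5952, 0.2781, 0.3112]
tool_rot: [0.222, 3.133, -0.0]
ft_force: [1.0, -0.1, -0.8]
grip_width: 0.11
grip_force: 30.0
time: 29.9
position: [0.5985, 0.2968, 0.3108]
tool_rot: [0.223, 3.133, -0.002]
ft_force: [0.1, -0.9, 0.2]
grip_width: 0.11
grip_force: 30.0
wrist 4821 c [521.1 297.1] size 132.9 212.0 y dir 81.25
wrist nn slots [[np.float64(506.0), np.float64(215.2)], [np.float64(512.1), np.float64(270.6)], [np.float64(529.8), np.float64(322.8)], [np.float64(533.3), np.float64(374.4)]]
strip [535.  376.6] [10.5 70.2] 81.0 z 0.1071
[508.8 217.1]
[517.  270.5]
[525.2 323.8]
[533.5 377.2]
t 30.05 shift [ 78.4  15.9 130.6] tcp [0.5988 0.2961 0.3107]
turn units (tool z down) 0.1 j7 0.61
```

```bash
python3 -m crank '[{"tx":39,"ty":8,"tz":30,"turn":0.2},{"tx":78,"ty":16,"tz":60,"turn":0.2},{"tx":78,"ty":16,"tz":105,"turn":0.2},{"tx":78,"ty":16,"tz":130,"turn":0.2},{"tx":78,"ty":16,"tz":130,"turn":0.2}]' && python3 -m crank '[{"tx":0,"ty":0,"tz":0,"turn":0},{"tx":0,"ty":0,"tz":0,"turn":0}]' && python3 -c "
from h import *
for i in range(3): togo([.5235,.3229,.0950],np.radians(81)); snap('side')
"
```

```text
time: 30.68
position: [0.5228, 0.3227, 0.1788]
tool_rot: [-0.251, -3.129, 0.005]
ft_force: [0.2, 0.1, -1.0]
grip_width: 0.107
grip_force: 30.0
time: 30.92
position: [0.5239, 0.3255, 0.1821]
tool_rot: [0.249, 3.13, 0.002]
ft_force: [0.1, -0.0, 0.1]
grip_width: 0.113
grip_force: 30.0
t 30.93 shift [ 0.1 -2.7 87.1] tcp [0.5239 0.3255 0.1821]
turn units (tool z down) -0.02 j7 0.46
t 30.98 shift [-0.  -2.7 86.8] tcp [0.5237 0.3255 0.1818]
turn units (tool z down) -0.02 j7 0.46
t 31.02 shift [-0.2 -2.6 86.6] tcp [0.5236 0.3254 0.1816]
turn units (tool z down) -0.01 j7 0.46
```

```bash
python3 -m crank '[{"tx":0,"ty":-2.5,"tz":25,"turn":0},{"tx":0,"ty":-2.5,"tz":45,"turn":0},{"tx":0,"ty":-2.5,"tz":64,"turn":0},{"tx":0,"ty":-2.5,"tz":78,"turn":0},{"tx":0,"ty":-2.5,"tz":86,"turn":0}]' && python3 -m crank '[{"tx":0,"ty":0,"tz":0,"turn":0},{"tx":0,"ty":0,"tz":0,"turn":0}]'
```

```text
time: 31.7
position: [0.5224, 0.3233, 0.0945]
tool_rot: [-0.248, -3.131, -0.001]
ft_force: [-6.7, 0.2, 31.8]
grip_width: 0.111
grip_force: 30.1
time: 31.95
position: [0.5228, 0.323, 0.0948]
tool_rot: [0.248, 3.131, 0.001]
ft_force: [1.2, 0.1, 1.4]
grip_width: 0.113
grip_force: 30.0
```

```bash
python3 -m crank '[{"tx":0,"ty":0,"tz":0,"turn":0},{"tx":0,"ty":0,"tz":0,"turn":0},{"tx":0,"ty":0,"tz":-40,"turn":0},{"tx":0,"ty":0,"tz":-100,"turn":0},{"tx":-35,"ty":-10,"tz":-160,"turn":0}]' 34 && python3 -m crank '[{"tx":-35,"ty":-20,"tz":-55,"turn":0},{"tx":-35,"ty":-20,"tz":-55,"turn":0},{"tx":-35,"ty":-20,"tz":-55,"turn":0}]' && python3 bs.py w9.png
```

```text
time: 32.58
position: [0.5499, 0.311, 0.2505]
tool_rot: [0.239, 3.132, 0.001]
ft_force: [1.6, 0.7, 0.1]
grip_width: 0.386
grip_force: 0.0
time: 32.95
position: [0.5832, 0.2837, 0.3023]
tool_rot: [-0.248, -3.131, 0.0]
ft_force: [-0.3, -0.5, -0.4]
grip_width: 0.389
grip_force: 0.0
wrist 5051 c [520.8 297. ] size 132.7 212.1 y dir 81.0
wrist nn slots [[np.float64(506.5), np.float64(215.6)], [np.float64(516.3), np.float64(271.1)], [np.float64(527.5), np.float64(322.9)], [np.float64(535.8), np.float64(373.0)]]
strip [524.4 324.4] [10.1 70. ] 80.9 z 0.1073
strip [534.2 376.8] [10.4 69. ] 80.8 z 0.1071
t 33.1 shift [ -35.8 -604.1  -13.9] tcp [0.5819 0.2842 0.3012]
turn units (tool z down) -0.19 j7 0.6
```

```bash
python3 -m crank '[{"tx":-8,"ty":-60,"tz":0,"turn":-0.2},{"tx":-16,"ty":-120,"tz":0,"turn":-0.2},{"tx":-24,"ty":-180,"tz":0,"turn":-0.2},{"tx":-32,"ty":-240,"tz":0,"turn":-0.2},{"tx":-32,"ty":-300,"tz":0,"turn":-0.2}]' 34 && python3 -m crank '[{"tx":0,"ty":-60,"tz":0,"turn":0},{"tx":0,"ty":-120,"tz":0,"turn":0},{"tx":0,"ty":-180,"tz":20,"turn":0},{"tx":0,"ty":-240,"tz":40,"turn":0},{"tx":0,"ty":-300,"tz":60,"turn":0}]' && python3 -m crank '[{"tx":0,"ty":-60,"tz":90,"turn":0},{"tx":0,"ty":-60,"tz":90,"turn":0},{"tx":0,"ty":-60,"tz":90,"turn":0},{"tx":0,"ty":-60,"tz":90,"turn":0}]' && python3 -c "
from h import *
for i in range(3): togo([.5163,-.372,.0965],np.radians(82)); snap('side','s9.png')
"
```

```text
time: 33.72
position: [0.5668, -0.0192, 0.3015]
tool_rot: [-0.219, -3.132, 0.0]
ft_force: [0.1, -0.3, -0.8]
grip_width: 0.393
grip_force: 0.0
time: 34.35
position: [0.5251, -0.3134, 0.2419]
tool_rot: [-0.218, -3.132, 0.0]
ft_force: [1.1, 0.1, 0.2]
grip_width: 0.395
grip_force: 0.0
time: 34.85
position: [0.519, -0.3696, 0.1549]
tool_rot: [0.216, 3.133, 0.001]
ft_force: [0.5, 0.1, 0.7]
grip_width: 0.39
grip_force: 0.0
t 34.85 shift [ 2.5 -2.8 58.4] tcp [ 0.519  -0.3696  0.1549]
turn units (tool z down) 0.02 j7 1.65
t 34.9 shift [ 3.1 -2.8 59.2] tcp [ 0.5196 -0.3697  0.1557]
turn units (tool z down) 0.03 j7 1.65
t 34.95 shift [ 3.2 -2.4 59.5] tcp [ 0.5196 -0.3699  0.156 ]
turn units (tool z down) 0.03 j7 1.65
```

```bash
python3 -m crank '[{"tx":3,"ty":-2.5,"tz":25,"turn":0},{"tx":3,"ty":-2.5,"tz":46,"turn":0},{"tx":3,"ty":-2.5,"tz":58,"turn":0},{"tx":3,"ty":-2.5,"tz":58,"turn":0}]' 34 && python3 -m crank '[{"tx":0,"ty":0,"tz":0,"turn":0},{"tx":0,"ty":0,"tz":0,"turn":0},{"tx":0,"ty":0,"tz":0,"turn":0},{"tx":0,"ty":0,"tz":0,"turn":0}]' 0 30 && python3 -m crank '[{"tx":0,"ty":0,"tz":-15,"turn":0},{"tx":0,"ty":0,"tz":-45,"turn":0},{"tx":0,"ty":0,"tz":-90,"turn":0},{"tx":0,"ty":0,"tz":-140,"turn":0},{"tx":0,"ty":0,"tz":-190,"turn":0}]'
```

```text
time: 35.5
position: [0.5141, -0.3735, 0.0948]
tool_rot: [-0.22, -3.133, -0.001]
ft_force: [0.3, -0.4, -0.3]
grip_width: 0.39
grip_force: 0.0
time: 36.0
position: [0.5146, -0.3741, 0.0961]
tool_rot: [0.221, 3.133, -0.0]
ft_force: [-0.8, 0.7, 1.6]
grip_width: 0.109
grip_force: 30.0
time: 36.62
position: [0.5142, -0.3739, 0.288]
tool_rot: [0.22, 3.134, -0.001]
ft_force: [0.3, 0.1, -1.6]
grip_width: 0.108
grip_force: 30.0
```

```bash
python3 -m crank '[{"tx":2,"ty":60,"tz":-10,"turn":0},{"tx":4,"ty":120,"tz":-24,"turn":0},{"tx":6,"ty":180,"tz":-24,"turn":0},{"tx":8,"ty":240,"tz":-24,"turn":0},{"tx":10,"ty":300,"tz":-24,"turn":0}]' && python3 -m crank '[{"tx":0,"ty":60,"tz":0,"turn":0},{"tx":0,"ty":120,"tz":0,"turn":0},{"tx":0,"ty":180,"tz":0,"turn":0},{"tx":0,"ty":240,"tz":0,"turn":0},{"tx":0,"ty":300,"tz":0,"turn":0}]' && python3 -m crank '[{"tx":0,"ty":40,"tz":0,"turn":0},{"tx":0,"ty":60,"tz":0,"turn":0},{"tx":0,"ty":60,"tz":0,"turn":0},{"tx":0,"ty":60,"tz":0,"turn":0}]' && python3 -c "
import sys
from bs import *
W=car('wrist'); strips('wrist',(.42,.65,.15,.45),'w10.png')
for q in (-81,-27,27,81): print((W[0]+W[1]*q).round(1))
t=(W[0]+W[1]*-27+[-1.7,-.7])/1000; print(t)
togo([*t,.18],W[2])"
```

```text
time: 37.25
position: [0.5463, -0.0735, 0.3104]
tool_rot: [0.221, 3.133, -0.002]
ft_force: [0.9, -0.4, -0.4]
grip_width: 0.11
grip_force: 30.0
time: 37.88
position: [0.5887, 0.223, 0.3103]
tool_rot: [0.222, 3.133, -0.001]
ft_force: [1.1, -0.9, -0.8]
grip_width: 0.108
grip_force: 30.0
time: 38.38
position: [0.5973, 0.2796, 0.3099]
tool_rot: [0.222, 3.133, -0.002]
ft_force: [-0.1, -1.0, -0.9]
grip_width: 0.11
grip_force: 30.0
wrist 4835 c [521.2 296.9] size 133.0 211.9 y dir 81.0
wrist nn slots [[np.float64(505.3), np.float64(215.0)], [np.float64(514.1), np.float64(269.6)], [np.float64(533.5), np.float64(374.6)]]
strip [524.3 324.4] [10.2 69.9] 80.9 z 0.1073
strip [534.2 377.1] [10.8 69.8] 80.8 z 0.1071
[508.5 216.9]
[516.9 270.2]
[525.4 323.6]
[533.8 376.9]
[0.5152499  0.26952269]
t 38.52 shift [ 80.2 -21.1 129.7] tcp [0.5976 0.2791 0.3098]
turn units (tool z down) 0.16 j7 0.63
```

```bash
python3 -m crank '[{"tx":40,"ty":-10,"tz":30,"turn":0.2},{"tx":80,"ty":-21,"tz":60,"turn":0.2},{"tx":80,"ty":-21,"tz":105,"turn":0.2},{"tx":80,"ty":-21,"tz":130,"turn":0.2},{"tx":80,"ty":-21,"tz":130,"turn":0.2}]' && python3 -m crank '[{"tx":0,"ty":0,"tz":0,"turn":0},{"tx":0,"ty":0,"tz":0,"turn":0}]' && python3 -c "
from h import *
for i in range(3): togo([.5152,.2695,.0962],np.radians(81)); snap('side')
"
```

```text
time: 39.15
position: [0.5142, 0.2691, 0.178]
tool_rot: [-0.25, -3.129, 0.004]
ft_force: [-0.4, -0.2, -2.0]
grip_width: 0.111
grip_force: 30.0
time: 39.4
position: [0.5156, 0.2717, 0.1811]
tool_rot: [0.248, 3.13, 0.002]
ft_force: [0.2, 0.4, -1.0]
grip_width: 0.114
grip_force: 30.0
t 39.4 shift [ 0.2 -2.4 84.9] tcp [0.5156 0.2717 0.1811]
turn units (tool z down) -0.02 j7 0.55
t 39.45 shift [ 0.1 -2.3 84.7] tcp [0.5155 0.2717 0.1809]
turn units (tool z down) -0.01 j7 0.55
t 39.5 shift [-0.1 -2.2 84.4] tcp [0.5153 0.2716 0.1806]
turn units (tool z down) -0.01 j7 0.55
```

```bash
python3 -m crank '[{"tx":0,"ty":-2,"tz":25,"turn":0},{"tx":0,"ty":-2,"tz":45,"turn":0},{"tx":0,"ty":-2,"tz":64,"turn":0},{"tx":0,"ty":-2,"tz":76,"turn":0},{"tx":0,"ty":-2,"tz":84,"turn":0}]' && python3 -m crank '[{"tx":0,"ty":0,"tz":0,"turn":0},{"tx":0,"ty":0,"tz":0,"turn":0}]' && python3 -m crank '[{"tx":0,"ty":0,"tz":0,"turn":0},{"tx":0,"ty":0,"tz":0,"turn":0},{"tx":0,"ty":0,"tz":-40,"turn":0},{"tx":0,"ty":0,"tz":-100,"turn":0},{"tx":-35,"ty":10,"tz":-160,"turn":0}]' 34 && python3 -m crank '[{"tx":-35,"ty":10,"tz":-55,"turn":0},{"tx":-35,"ty":10,"tz":-55,"turn":0},{"tx":-35,"ty":10,"tz":-55,"turn":0}]' && python3 bs.py w11.png; python3 -c "
from h import *
m,im,d=snap('side','s11.png')
for q in ['lock_tab','pointer','mark','knob_grip','mug','solder']:
    for r in ctrl.mark_of('side',q)[:1]: print(q,np.round(r['xyz'],4),round(r['confidence'],2))
"
```

```text
time: 40.17
position: [0.5144, 0.2699, 0.0956]
tool_rot: [-0.248, -3.131, -0.001]
ft_force: [-9.2, -0.7, 38.9]
grip_width: 0.111
grip_force: 30.0
time: 40.42
position: [0.5147, 0.2697, 0.0959]
tool_rot: [0.248, 3.131, 0.001]
ft_force: [-0.8, 0.5, 0.2]
grip_width: 0.114
grip_force: 30.0
time: 41.05
position: [0.5454, 0.2737, 0.2514]
tool_rot: [0.244, 3.131, -0.002]
ft_force: [1.2, 0.5, 0.0]
grip_width: 0.389
grip_force: 0.0
time: 41.42
position: [0.5824, 0.2777, 0.3034]
tool_rot: [-0.247, -3.131, 0.0]
ft_force: [-1.5, -0.5, 0.1]
grip_width: 0.392
grip_force: 0.0
wrist 5036 c [520.9 297. ] size 133.0 212.0 y dir 81.0
wrist nn slots [[np.float64(508.2), np.float64(214.7)], [np.float64(516.4), np.float64(267.6)], [np.float64(528.5), np.float64(320.4)], [np.float64(531.0), np.float64(371.8)]]
strip [516.  270.4] [ 9.9 68.9] 80.5 z 0.1073
strip [524.6 324.3] [10.2 69.1] 80.8 z 0.1071
strip [534.  376.9] [10.5 69.1] 81.0 z 0.1071
t 41.58 shift [ -35.7 -597.1  -12.3] tcp [0.5817 0.2772 0.3024]
turn units (tool z down) -0.2 j7 0.61
lock_tab [ 0.5768 -0.0192  0.132 ] 0.59
pointer [ 0.5734 -0.0239  0.068 ] 0.67
mark [ 0.5731 -0.0196  0.0667] 0.57
knob_grip [ 0.5802 -0.0518  0.0898] 0.65
mug [ 6.949e-01 -3.820e-01 -6.000e-04] 0.72
solder [0.7444 0.221  0.0024] 0.62
```

View pics/s11.png

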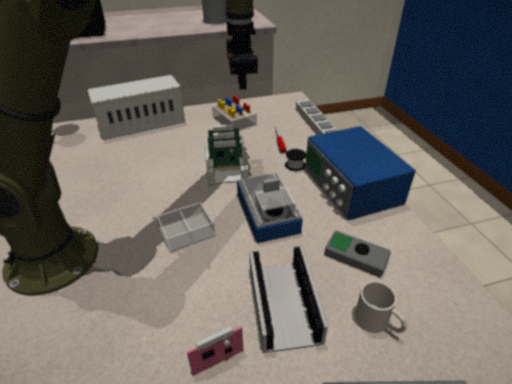

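View pics/w11.png

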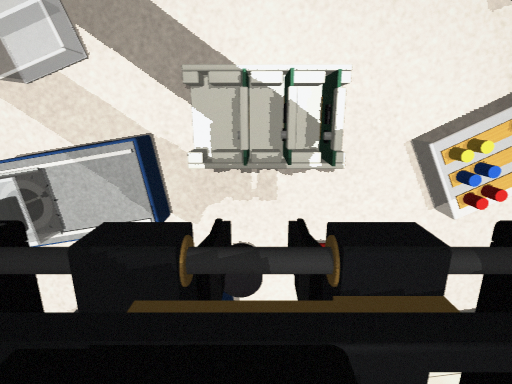

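The rack is empty at (285,305). All three boards stand upright in the carrier at (248,115), (290,115) and (335,115), with their tops at z 0.107, so they are fully down. The lock is shut at the same place as at the start, the pointer reads at the mark, and the mug and spool are standing. I'll hand it in.

```bash
python3 -c "
from bench import ctrl
print(ctrl.close_job())"
```

```text
the job is handed in; nothing more can be done
None
```

The job is handed in, with no verdict returned: the knob stands at the standby mark with the lock fully home over it, all three boards present are fully down in separate carrier slots, and the mug and solder spool are still standing.

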